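# Set the iris of the light base to the big dot

### The arm

A 6-joint arm with a two-finger parallel gripper is mounted at the origin on the work surface. World frame = base frame: x ahead of the robot, y to its left, z up, the work surface at z = 0. Lengths are in mm, angles in rad, forces in N, time in s.
With the tool pointing down it reaches from about 275 to 750 mm from the base axis. Payload 10.2 kg.
Tool frame: the origin (TCP) lies at the very end of the fingers, on their centre line; the grasp point (between the pads) lies 19 mm behind it; z points along the fingers, y is the line along which they close (so a half turn about z gives the same grasp; the last joint's range is limited). The gripper opens to 85 mm and grips with 20 to 120 N. Pads are 22 mm wide; open, the fingers measure 114 mm over their backs; the gripper's body (76 mm by 85 mm) begins 54 mm behind the grasp point. The pads swing forward as they close: fully open they stand 13 mm farther back than shut.
Start: joints at [0.905, 0.313, 1.498, -0, 1.331, -0.223], TCP at [224.96, 474.367, 231.294] pointing down, gripper open.
Joint ranges: [-2.94, 2.94], [-0.97, 2.17], [0.19, 2.56], [-1.23, 4.37], [0.02, 3.11], [-2.88, 2.88]. Speed limits (rad/s): [2.39, 2.39, 3.01, 3.14, 3.14, 3.14].

### API

Orientations are given as a unit quaternion [w, x, y, z].
In Python, from rig import ctrl gives the robot as it stands.
- The arm moves only by the shell command python3 -m pendant 'ROWS' [FORCE]. ROWS is JSON, a list that holds one entry, the list of rows, each a list of 5 numbers: the shift along the tool's x, y, z normalised to -1 to 1, where 1 is 200 mm, then the turn about the tool's z normalised to -1 to 1, where 1 is pi rad, then the opening, from 0 (shut) to 1 (fully open). In form: [[[dx, dy, dz, spin, hand], ...]]. A call has 1 to 12 rows; each row is the pose to reach, as a shift and turn from the pose commanded when the call began, along the tool's axes at that moment, turning the shorter way round; what a row does not reach only later rows make up. A row lasts 1/10 s, in which the tool goes at most 50 mm and 8.59 degrees, less where a joint would pass 70% of its speed; a pose out of reach is approached as far as the arm can. A call with a number of a shift or a turn outside -1 to 1 is refused whole. A call with a gripper value outside its range is refused whole. The fingers move at their own pace and stop on an object; FORCE is the grip in N (left out, the last holds). Time passes only in rows, so rows that repeat a pose let the fingers close. It gives the time, the measured TCP pose, the force, the opening and the grip force at its end, in the units of the state.
- ctrl.sense(): the state, without advancing time (a new reading comes with each control period).
- ctrl.capture(name): name is "scene" or "top" or "wrist"; returns (picture, depth): 400x640x3 uint8, blue, green, red; 400x640 float32, mm along the optical axis (not along the pixel's ray), 0 where there is no reading.
- ctrl.get_calibration(name): a dict with "K" (3x3 intrinsics, pixels), "origin" and "rotation" of the camera in the world. Camera axes: x right, y down, z forward; pixel columns grow to the right and rows downward; lengths in mm; the calibration is good to about 2 mm. A picture is of the moment at which its call begins: read the wrist's pose just before it. get_calibration takes no time and is no camera call; for the wrist camera it gives the pose at the moment of the call.
- ctrl.finish_job(): hands the job in; it is judged then, once.
The state is a dict: "time_s": time; "joints": joint angles; "dq": joint speeds; "tau": joint torques, N m; "eef_pos": TCP position; "ee_rot": TCP orientation; "force": force on the tool from outside, world axes, zero at the start; "wrist_torque": the same for the moment, N m; "grip_width": opening from 0.0 (shut) to 1.0 (fully open); "grip_force": force on a finger pad.
Only numpy, scipy, OpenCV 4.12 (cv2) and the standard library are available. Lean on these libraries where they do the work, as an engineer would, in place of code of your own. Each camera call takes 0.05 s, during which the arm holds its last target. There are 200 camera calls.

### The job

The round light base on the bench has an iris ring with a flat upright lever tab on one side and a pointer on the opposite side. With the outside of the fingers, gently push the lever tab round its arc until the pointer points at the middle of the big dot on the scale, then move clear. Only push it, never pinch it, and leave the bottles and the vial where they stand.

Things in the scene. Friction and masses are not known exactly. Their poses are not given: they have to be found in the camera images.
- iris_base: The light base: white upright round housing, 236 mm across the foot, 230 mm above it, 70 mm tall, fixed to the bench. Its origin is the centre of its underside, on the vertical axis about which the ring turns. Its place and yaw vary from run to run (yaw within 0.3 rad). At ring angle 0 the lever points along its own -x (roughly towards the robot) and the pointer along its +x
- iris_ring (a joint): Angle of the black iris ring (164 mm outside diameter, top at 88 mm height, turning on top of the housing) in rad: 0 with the pointer along +x of iris_base, positive anticlockwise seen from above; stops at -1.05 and +1.05. It turns with even friction of about 0.25 N m (about 2 N at the tab), has no spring and stays where it is left. Lever tab and pointer are one piece with the ring, on opposite sides, so when the lever goes one way the pointer goes the other way
- tab_centre (a point): Centre of the black lever tab, 140 mm from the ring's axis, 106.5 mm above the bench. The tab is an upright plate 30 mm long (along the radius), 12 mm thick (along its arc) and 55 mm tall (79 to 134 mm height), just outside the housing on a 10 mm wide bar (79 to 87 mm height) from the ring. Push one broad face only: force across its thickness, or on edges or top, counts as pinching. Its arc is free
- pointer_aim (a point): The spot the pointer points at: on the line from the ring's axis through the pointer, 99 mm from the axis (the same distance as the dots), 89.5 mm above the bench. The pointer is a flat aluminium finger on the ring's top, its 4 mm wide tip ending 91 mm from the axis
- scale_collar: Flat aluminium scale collar round the ring, 173 to 227 mm diameter, top at 75 mm height, fixed, set at varying yaw (within 0.15 rad of iris_base). Eleven short black tick lines between the two dots. Origin on the ring's axis at 70 mm height; its +x runs midway between the two dots
- big_dot: The big dot: flat black disc of 24 mm diameter, 2 mm thick, fixed on the scale collar 99 mm from the ring's axis, 0.6 rad to one side of the collar's middle line; on which side varies from run to run. Origin at its underside's centre, 75 mm above the bench
- small_dot: The small dot: the same, of 9 mm diameter, at the other end of the scale. Not the one wanted
- wash_bottle: Bystander: white wash bottle with a yellow cap and a bent clear spout, 72 mm across, 168 mm to the cap's top (230 mm with the spout), standing loose beside the light base, origin at its underside's centre
- amber_bottle: Bystander: amber glass bottle, 54 mm across, 100 mm tall, loose beside the light base, origin at its underside's centre
- vial: Bystander: small glass vial with a blue cap, 34 mm across, 62 mm tall, loose beside the light base, origin at its underside's centre

How it is judged (in metres and radians):
At the end, for the whole second after the job is handed in: The pointer's line passes within 6 mm (about 3.5 degrees) of the big dot's centre, the ring is at rest, and the two bottles and the vial stand upright within 20 mm of where they were (horizontal distance between pointer_aim and big_dot below 0.006 m and velocity of joint iris_ring between -0.02 and 0.02 rad/s and distance of each of wash_bottle, amber_bottle, vial from where it was at the start of the episode below 0.02 m and angle between each of wash_bottle, amber_bottle, vial's own z axis and vertical below 0.1 rad); the robot touches nothing.
It fails at once if the lever tab is pinched (the fingers press with over 2 N on both halves of its thickness at once) (contact force between the fingers and iris_ring_c0 above 2 N and contact force between the fingers and iris_ring_c1 above 2 N).
It fails at once if the light base or its lever is pushed with more than 25 N (contact force between any of the fingers, the arm and iris_base above 25 N).
It fails at once if the wash bottle is lifted, carried, knocked over or pushed more than 20 mm (distance of wash_bottle from where it was at the start of the episode above 0.02 m or angle between wash_bottle's own z axis and vertical above 0.3 rad).
It fails at once if the amber bottle is lifted, carried, knocked over or pushed more than 20 mm (distance of amber_bottle from where it was at the start of the episode above 0.02 m or angle between amber_bottle's own z axis and vertical above 0.3 rad).
It fails at once if the vial is lifted, carried, knocked over or pushed more than 20 mm (distance of vial from where it was at the start of the episode above 0.02 m or angle between vial's own z axis and vertical above 0.3 rad).
It also fails if it takes over 38 s, if anything falls off the work surface, if the arm or the gripper's body presses on something with over 40 N, if the wrist force passes 120 N, or if a joint passes its speed limit or range.

## Working session

There is one attempt and no reset: what is moved stays moved. The work goes in short steps, Python scripts to look and compute and a shell command to move; the robot and the scene stay as the last step left them, time stands still between calls to the robot, and variables do not carry over. Pictures are saved under pics/ and viewed, at most 10 in all, crops included, and the job is handed in when it is done.

```bash
mkdir -p pics; ls; python3 - <<'E'
from rig import ctrl
import cv2,numpy as np
s=ctrl.sense();print(s['time_s'],s['eef_pos'],s['ee_rot'],s['grip_width'])
for n in("top","scene"):
    p,d=ctrl.capture(n);cv2.imwrite(f'pics/{n}0.png',p);np.save(f'pics/{n}0.npy',d)
    c=ctrl.get_calibration(n);print(n,np.round(c['K'],1).tolist(),c['origin'],np.round(c['rotation'],4).tolist())
E
```

```text
pics
0.0 [224.77784043 474.1645405  230.7302624 ] [-3.03170250e-04  2.19601014e-01  9.75589551e-01 -5.74652627e-04] 1.0006132667393466
top [[427.8, 0.0, 316.8], [0.0, 427.8, 195.9], [0.0, 0.0, 1.0]] [578.76908217  24.46540139 922.49375885] [-0.0282, 0.7078, -0.7054, 0.0232]
scene [[375.1, 0.0, 314.5], [0.0, 375.1, 198.0], [0.0, 0.0, 1.0]] [1241.99843022  -31.70769121  648.06427105] [-0.3062, 0.6785, 0.6131, -0.2646]
```

View pics/top0.png

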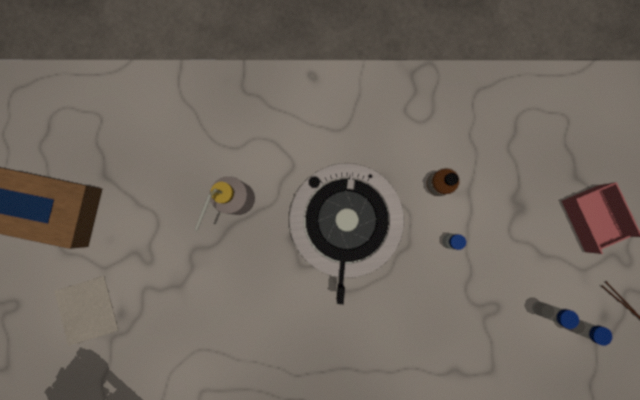

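View pics/scene0.png

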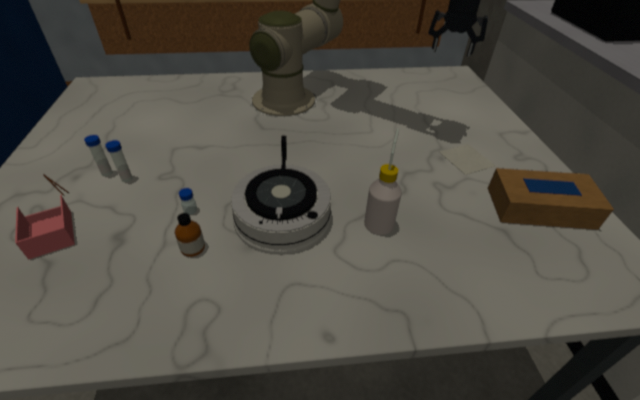

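The top view shows the ring centre at about (347,220), the pointer tip at (350,183), the big dot at (314,182), the small dot at (371,176) and the lever tab at (341,295). The big dot is on the +y side, so the lever must be pushed towards -y.

```bash
cat > h.py <<'E'
from rig import ctrl
import cv2,numpy as np
from scipy.spatial.transform import Rotation as R
def rot(c):
    q=np.array(c['rotation']);return q if q.shape==(3,3) else R.from_quat(q[[1,2,3,0]]).as_matrix()
def ray(c,u,v,z):
    d=rot(c)@np.linalg.inv(c['K'])@[u,v,1];o=np.array(c['origin']);return (o+d*(z-o[2])/d[2])[:2]
def blobs(mask,amin=8):
    n,l,s,ce=cv2.connectedComponentsWithStats(mask.astype(np.uint8));return [(s[i].tolist(),np.round(ce[i],1).tolist()) for i in range(1,n) if s[i][4]>=amin],l
E
python3 - <<'E'
from h import *
p=cv2.imread('pics/top0.png');c=ctrl.get_calibration('top')
g=p.max(2).astype(int)
m=np.zeros(g.shape,bool);m[160:310,285:405]=True
b,l=blobs((g<60)&m)
for x in b:print(x)
# ring outline: outer contour of the largest blob, lever removed by opening
k=cv2.getStructuringElement(cv2.MORPH_ELLIPSE,(15,15))
big=cv2.morphologyEx(((g<60)&m).astype(np.uint8),cv2.MORPH_OPEN,k)
cs,_=cv2.findContours(big,0,1);q=max(cs,key=cv2.contourArea)
e=cv2.fitEllipse(cv2.convexHull(q));print('ring',e)
C=ray(c,*e[0],88);print('centre',C)
cv2.imwrite('pics/crop.png',cv2.resize(p[160:310,285:405],None,fx=4,fy=4,interpolation=cv2.INTER_CUBIC))
for n,u,v,z in(('big',314,182,77),('small',370.5,176,77),('ptr',350,183,89.5),('tabtop',341,291,134),('amber',446,181,100),('vial',457,241,62),('wash',222,192,168)):
    P=ray(c,u,v,z);print(n,P.round(1),'r',np.hypot(*(P-C)).round(1),'ang',np.arctan2(*(P-C)[::-1]).round(3))
E
```

```text
([309, 177, 11, 10, 90], [313.8, 181.5])
([306, 179, 83, 125, 4981], [346.4, 223.4])
ring ((346.76470947265625, 219.85020446777344), (81.80455780029297, 82.84518432617188), 114.54187774658203)
centre [592.92259874 -27.99145675]
big [668.   36.3] r 98.8 ang 0.708
small [680.3 -75.9] r 99.6 ang -0.502
ptr [664.9 -34.3] r 72.2 ang -0.088
tabtop [462.9 -14.4] r 130.7 ang 3.038
amber [ 668.2 -218.6] r 205.0 ang -1.195
vial [ 552.  -249.6] r 225.4 ang -1.754
wash [640.1 198. ] r 230.9 ang 1.365
```

View pics/crop.png

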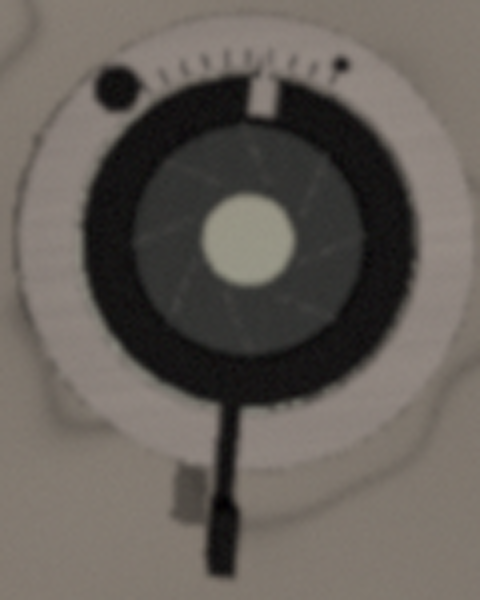

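```bash
python3 -m pendant '[[[-1,-0.75,0,-0.1,0],[-1,-0.75,0,-0.1,0],[-1,-0.75,0,-0.1,0],[-1,-0.75,0,-0.1,0],[-1,-0.75,0,-0.1,0],[-1,-0.75,0,-0.1,0],[-1,-0.75,0,-0.1,0],[-1,-0.75,0,-0.1,0]]]' 20
cat >> h.py <<'E'
C=np.array([592.9,-28.0])
def go(x,y,z,yaw=None):
    s=ctrl.sense();q=np.array(s['ee_rot']);M=R.from_quat(q[[1,2,3,0]]).as_matrix()
    cy=np.degrees(np.arctan2(-M[1,1],-M[0,1]))
    d=M.T@(np.array([x,y,z])-s['eef_pos'])/200
    print('t',round(s['time_s'],2),'pos',np.round(s['eef_pos'],1),'yaw(-y)',cy.round(1),'j',np.round(s['joints'],2),'F',np.round(s['force'],1),'w',round(s['grip_width'],3))
    print('shift',d.round(4),'spin',None if yaw is None else round(-((yaw-cy+180)%360-180)/180,4))
E
python3 -c "
from h import *
go(458,31,180,-96)"
```

```text
time_s: 0.9
eef_pos: [341.0, 253.8, 231.2]
ee_rot: [-0.0, 0.064, 0.998, 0.0]
force: [-1.3, 0.1, 0.2]
grip_width: -0.001
grip_force: 0.0
t 0.9 pos [341.  253.8 231.2] yaw(-y) -97.4 j [ 0.36  0.09  1.77  0.    1.28 -1.08] F [-1.3  0.1  0.2] w -0.001
shift [-0.723  -1.0302  0.2554] spin -0.0075
```

```bash
python3 -m pendant '[[[-0.72,-0.95,0.2,-0.01,0],[-0.72,-0.95,0.2,-0.01,0],[-0.72,-0.95,0.2,-0.01,0],[-0.72,-0.95,0.2,-0.01,0],[-0.72,-0.95,0.2,-0.01,0],[-0.72,-0.95,0.2,-0.01,0],[-0.72,-0.95,0.2,-0.01,0],[-0.72,-0.95,0.2,-0.01,0]]]'
python3 -c "
from h import *
go(458,36,108,-96)
p,d=ctrl.capture('wrist');s,_=ctrl.capture('scene')
cv2.imwrite('pics/w1.png',np.hstack([cv2.resize(p,None,fx=.6,fy=.6),cv2.resize(s[20:260,160:480],None,fx=1.25,fy=1)]))"
```

```text
time_s: 1.7
eef_pos: [459.4, 48.0, 191.4]
ee_rot: [-0.0, 0.047, 0.999, 0.0]
force: [-0.0, 0.6, 0.2]
grip_width: 0.0
grip_force: 0.0
t 1.7 pos [459.4  48.  191.4] yaw(-y) -95.4 j [-0.15  0.21  1.74  0.    1.19 -1.63] F [-0.   0.6  0.2] w 0.0
shift [ 0.0014 -0.0604  0.4169] spin 0.0032
```

View pics/w1.png

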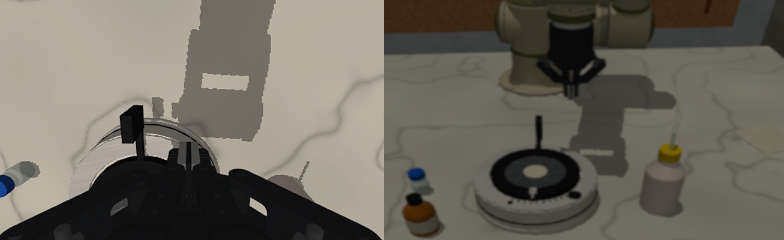

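The wrist view shows the tab at about (130,123) beside the shut fingers. The knuckles widen well above the tips, so I'll lower the TCP to about 111 mm, on the +y side of the tab.

```bash
python3 -m pendant '[[[0,-0.03,0.2,0,0],[0,-0.06,0.4,0,0],[0,-0.06,0.4,0,0],[0,-0.06,0.4,0,0]]]'
python3 - <<'E'
from h import *
# tip standoff h ahead of the tab centre: tab half thickness 6 + finger half 14.5
go(0,0,111)
for h in(21,):
  for dl in np.arange(0,0.81,0.1):
    a=3.045+dl; u=np.array([np.cos(a),np.sin(a)]);t=np.array([-u[1],u[0]])
    P=C+140*u-h*t;print(round(dl,2),np.round(P,1),'yaw',np.degrees(np.arctan2(t[1],t[0])).round(1))
E
```

```text
time_s: 2.2
eef_pos: [458.9, 34.9, 112.4]
ee_rot: [0.0, 0.048, 0.999, 0.0]
force: [0.5, 0.2, 0.2]
grip_width: -0.001
grip_force: 0.0
t 2.2 pos [458.9  34.9 112.4] yaw(-y) -95.5 j [-0.18  0.31  1.84  0.    0.99 -1.65] F [0.5 0.2 0.2] w -0.001
shift [ 2.2671 -0.3948  0.0062] spin None
0.0 [455.6   6.4] yaw -95.5
0.1 [452.8  -7.5] yaw -89.8
0.2 [451.5 -21.6] yaw -84.1
0.3 [451.5 -35.7] yaw -78.3
0.4 [453.  -49.8] yaw -72.6
0.5 [455.9 -63.6] yaw -66.9
0.6 [460.1 -77.1] yaw -61.2
0.7 [465.7 -90.2] yaw -55.4
0.8 [ 472.5 -102.5] yaw -49.7
```

```bash
python3 - <<'E'
from h import *
s=ctrl.sense();q=np.array(s['ee_rot']);M=R.from_quat(q[[1,2,3,0]]).as_matrix()
for dl in np.arange(-0.05,0.61,0.05):
    a=3.045+dl; u=np.array([np.cos(a),np.sin(a)]);t=np.array([-u[1],u[0]]);P=C+140*u-21*t
    print(dl.round(2),(M.T@(np.r_[P,s['eef_pos'][2]]-s['eef_pos'])/200).round(3)[:2],round(-dl/np.pi,3))
E
```

```text
-0.05 [-0.003 -0.109] 0.016
0.0 [ 0.003 -0.144] -0.0
0.05 [ 0.007 -0.179] -0.016
0.1 [ 0.01  -0.214] -0.032
0.15 [ 0.011 -0.249] -0.048
0.2 [ 0.01  -0.285] -0.064
0.25 [ 0.007 -0.32 ] -0.08
0.3 [ 0.003 -0.355] -0.095
0.35 [-0.003 -0.39 ] -0.111
0.4 [-0.011 -0.425] -0.127
0.45 [-0.021 -0.459] -0.143
0.5 [-0.032 -0.492] -0.159
0.55 [-0.045 -0.525] -0.175
0.6 [-0.06  -0.557] -0.191
```

```bash
python3 -m pendant '[[[0,-0.05,0,0,0],[0,-0.1,0,0,0],[0,-0.13,0,0,0],[0.003,-0.144,0,0,0],[0.005,-0.16,0,-0.008,0],[0.007,-0.179,0,-0.016,0],[0.008,-0.195,0,-0.024,0],[0.01,-0.214,0,-0.032,0],[0.011,-0.232,0,-0.04,0],[0.011,-0.249,0,-0.048,0],[0.011,-0.267,0,-0.056,0],[0.01,-0.285,0,-0.064,0]]]'
cat >> h.py <<'E'
def look(name):
    p,_=ctrl.capture('top');c=ctrl.get_calibration('top');g=p.max(2).astype(int)
    cv2.imwrite(f'pics/{name}.png',cv2.resize(p[160:320,285:405],None,fx=3.7,fy=3.7,interpolation=cv2.INTER_CUBIC))
    m=np.zeros(g.shape,bool);m[170:265,300:395]=True
    # bright pointer inside the black ring annulus
    v,u=np.nonzero(m);P=np.array([ray(c,a,b,88) for a,b in zip(u,v)]);r=np.hypot(*(P-C).T)
    w=(r>60)&(r<79);val=np.where(g[v,u]>85,g[v,u]-85,0)*w
    Q=(P*val[:,None]).sum(0)/val.sum();a=np.arctan2(*(Q-C)[::-1]);print('pointer ang',a.round(3),'r',np.hypot(*(Q-C)).round(1),'n',(val>0).sum())
E
python3 -c "
from h import *
go(0,0,111);look('p1')"
```

```text
time_s: 3.4
eef_pos: [451.2, -22.3, 111.6]
ee_rot: [0.0, -0.052, 0.999, 0.0]
force: [0.5, 1.6, 1.8]
grip_width: -0.003
grip_force: 0.9
t 3.4 pos [451.2 -22.3 111.6] yaw(-y) -84.0 j [-0.31  0.3   1.87  0.    0.98 -1.99] F [0.5 1.6 1.8] w -0.003
shift [2.2322e+00 3.4660e-01 1.9000e-03] spin None
pointer ang 0.088 r 70.9 n 58
```

View pics/p1.png

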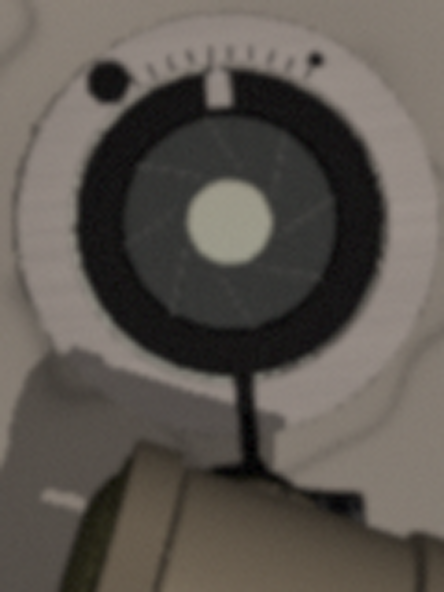

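The pointer has swung to about crop (218,88), 0.088 rad, with the fingers on the tab's +y face. I'll carry on along the arc.

```bash
python3 -m pendant '[[[0.003,-0.023,0,-0.011,0],[0.005,-0.047,0,-0.021,0],[0.007,-0.07,0,-0.032,0],[0.008,-0.094,0,-0.042,0],[0.008,-0.117,0,-0.053,0],[0.007,-0.141,0,-0.064,0],[0.005,-0.164,0,-0.074,0],[0.003,-0.188,0,-0.085,0],[0,-0.211,0,-0.095,0],[-0.003,-0.235,0,-0.106,0],[-0.008,-0.258,0,-0.117,0],[-0.014,-0.281,0,-0.127,0]]]'
python3 -c "
from h import *
go(0,0,111);look('p2')
c=ctrl.get_calibration('top');P=ray(c,313.8,181.5,77)-C;print(np.arctan2(P[1],P[0]))"
```

```text
time_s: 4.65
eef_pos: [459.6, -77.9, 111.4]
ee_rot: [-0.0, -0.249, 0.968, 0.0]
force: [-1.3, 1.7, 1.1]
grip_width: -0.005
grip_force: 0.9
t 4.65 pos [459.6 -77.9 111.4] yaw(-y) -61.1 j [-0.42  0.33  1.83  0.    0.99 -2.49] F [-1.3  1.7  1.1] w -0.005
shift [1.8248 1.4497 0.0036] spin None
pointer ang 0.482 r 70.8 n 57
0.7046345310739806
```

View pics/p2.png

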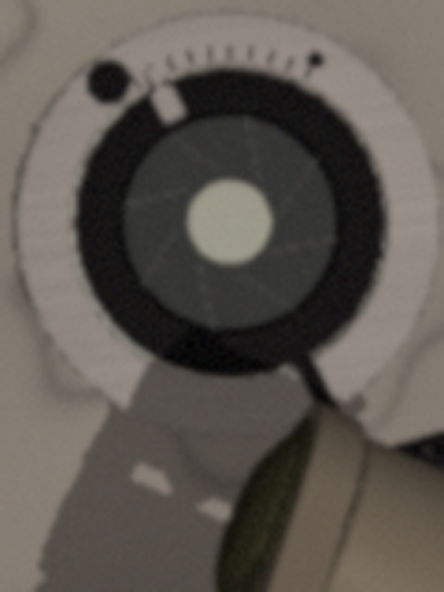

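The pointer is at crop (167,103), 0.482 rad, and the dot is at 0.705 rad. The last push is about 0.21 rad.

```bash
python3 -m pendant '[[[0.003,-0.02,0,-0.009,0],[0.005,-0.04,0,-0.018,0],[0.006,-0.06,0,-0.027,0],[0.007,-0.08,0,-0.035,0],[0.008,-0.1,0,-0.044,0],[0.008,-0.117,0,-0.052,0],[0.008,-0.132,0,-0.058,0],[0.007,-0.143,0,-0.062,0],[0.007,-0.148,0,-0.064,0],[0.007,-0.148,0,-0.064,0]]]'
python3 -c "
from h import *
go(0,0,111);look('p3')"
```

```text
time_s: 5.7
eef_pos: [472.9, -104.6, 111.3]
ee_rot: [0.0, -0.345, 0.939, -0.0]
force: [0.1, 0.3, 0.7]
grip_width: -0.003
grip_force: 0.2
t 5.7 pos [ 472.9 -104.6  111.3] yaw(-y) -49.7 j [-0.46  0.36  1.77 -0.    1.01 -2.73] F [0.1 0.3 0.7] w -0.003
shift [1.4644e+00 1.9287e+00 9.0000e-04] spin None
pointer ang 0.69 r 70.8 n 59
```

View pics/p3.png

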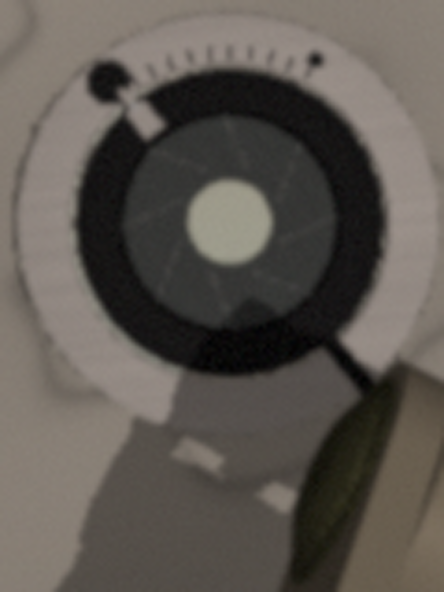

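The pointer is at crop (130,103), aimed almost at the dot (109,82): 0.69 against 0.705 rad. I'll nudge it 2 mm more, then back away and lift.

```bash
python3 -m pendant '[[[0,-0.005,0,0,0],[0,-0.01,0,0,0],[0,-0.011,0,0,0],[0,0.03,0,0,0],[-0.03,0.13,0,0,0],[-0.06,0.25,0,0,0],[-0.06,0.3,-0.2,0,0],[-0.06,0.5,-0.5,0,0],[-0.06,0.7,-0.5,0,0],[-0.06,0.9,-0.5,0,0],[-0.06,0.9,-0.5,0,0],[-0.06,0.9,-0.5,0,0]]]'
python3 -c "
from h import *
go(0,0,111);look('p4')"
```

```text
time_s: 6.95
eef_pos: [365.3, 41.0, 211.6]
ee_rot: [0.001, -0.345, 0.938, -0.001]
force: [0.3, -0.7, -0.2]
grip_width: -0.001
grip_force: 0.0
t 6.95 pos [365.3  41.  211.6] yaw(-y) -49.6 j [-0.21 -0.03  1.95 -0.    1.22 -2.49] F [ 0.3 -0.7 -0.2] w -0.001
shift [1.5239 1.0287 0.5   ] spin None
pointer ang 0.704 r 71.1 n 57
```

View pics/p4.png

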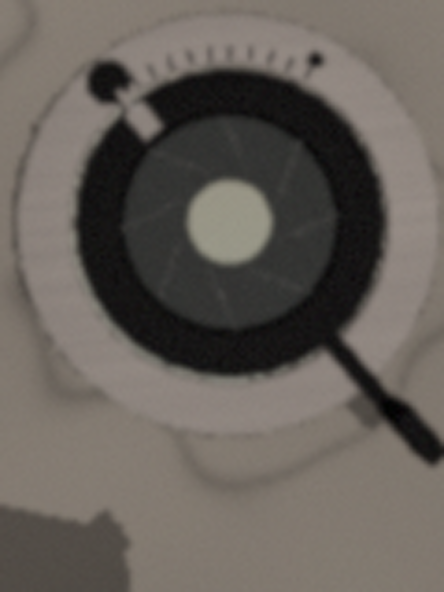

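The pointer (crop (143,120)) now aims at the middle of the dot (109,82), 0.704 against 0.705 rad, and the arm is clear.

```bash
python3 -c "
from rig import ctrl
print(ctrl.finish_job())"
```

```text
the job is handed in; nothing more can be done
None
```

The pointer now aims at the middle of the big dot (measured 0.704 rad against 0.705 rad), the arm is clear, and the job is handed in; it reported no verdict, and I took no last look at the bottles and vial, though the arm stayed well away from them.

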